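# Jog the spraying turntable to bring round the jug's next side

### The arm

A 6-joint arm with a two-finger parallel gripper is mounted at the origin on the work surface. World frame = base frame: x ahead of the robot, y to its left, z up, the work surface at z = 0. Lengths are in m, angles in rad, forces in N, time in s.
With the tool pointing down it reaches from about 0.35 to 0.975 m from the base axis. Payload 17.4 kg.
Tool frame: the origin (TCP) lies midway between the tips of the shut fingers; the grasp point (between the pads) lies 19 mm behind it; z points along the fingers, y is the line along which they close (so a half turn about z gives the same grasp; the last joint's range is limited). The gripper opens to 85 mm and grips with 20 to 120 N. Pads are 22 mm wide; open, the fingers measure 114 mm over their backs; the gripper's body (76 mm by 85 mm) begins 54 mm behind the grasp point. The pads swing forward as they close: fully open they stand 13 mm farther back than shut.
Start: joints at [-1.245, 0.116, 1.442, -0, 1.584, -0.038], TCP at [0.24, -0.631, 0.231] pointing down, gripper open.
Joint ranges: [-2.83, 2.83], [-0.83, 2.19], [0.07, 2.5], [-1.14, 4.28], [0.01, 3], [-2.97, 2.97]. Speed limits (rad/s): [1.89, 1.89, 2.22, 3.14, 3.14, 3.14].

### API

Orientations are given as a unit quaternion [x, y, z, w].
In Python, from workcell import get_state, grab_frame, finish_job gives the robot as it stands.
- The arm moves only by the shell command python3 -m pendant 'ROWS' [FORCE]. ROWS is JSON, a list of rows, each a list of 3 entries, a list of its own where there are three numbers: the shift along the world's x, y, z as a fraction of full scale, then the turn, a rotation vector about the world's x, y, z as a fraction of full scale, then the closure, from 0 (fully open) to 1 (shut). A call has exactly 10 rows; each row is the pose to reach, as a shift and turn from the pose commanded when the call began, turning the shorter way round; what a row does not reach only later rows make up. Full scale, the value 1, is 40 cm for a shift and pi rad for a turn. A row lasts 1/8 s, in which the tool goes at most 62.5 mm and 10.7 degrees, less where a joint would pass 70% of its speed; a pose out of reach is approached as far as the arm can. A call with a number of a shift or a turn outside -1 to 1 is refused whole. A call with a gripper value outside its range is refused whole. The fingers move at their own pace and stop on an object; FORCE is the grip in N (left out, the last holds). Time passes only in rows, so rows that repeat a pose let the fingers close, or fill a call up. It gives the time, the measured TCP pose, the force, the opening and the grip force at its end, in the units of the state.
- get_state(): the state, without advancing time (a new reading comes with each control period).
- grab_frame(name): name is "scene" or "top" or "wrist"; returns a dict with "color" (400x640x3 uint8, red, green, blue), "K" (3x3 intrinsics, pixels), "D" ([k1, k2, p1, p2, k3] as OpenCV has them; the pictures are not rectified), "extrinsics" (4x4, takes a point from world to camera coordinates). Camera axes: x right, y up, looking along -z (the intrinsics and any distortion apply to the point x, -y, -z); pixel columns grow to the right and rows downward; lengths in m; the calibration is good to about 2 mm. A picture is of the moment at which its call begins. There is no depth.
- finish_job(): hands the job in; it is judged then, once.
The state is a dict: "clock": time; "joints": joint angles; "joint_vel": joint speeds; "joint_torque": joint torques, N m; "ee_pos": TCP position; "tcp_rot": TCP orientation; "contact_force": force on the tool from outside, world axes, zero at the start; "ft_torque": the same for the moment, N m; "finger_gap": finger opening in m; "grasp_force": force on a finger pad.
Only numpy, scipy, OpenCV 4.12 (cv2) and the standard library are available. Lean on these libraries where they do the work, as an engineer would, in place of code of your own. Each camera call takes 0.05 s, during which the arm holds its last target. There are 200 camera calls.

### The job

Turn the primed jug round for its next coat of paint. Slide the power switch across to ON (the end of its box with the round stud), then press the jog pedal fully down, keep it down for four seconds and let it spring back up, and finally slide the power switch back to OFF. Never press the pedal while the power is off, do not touch the turntable or the jug, and leave the other things where they are.

Things in the scene. Friction and masses are not known exactly. Their poses are not given: they have to be found in the camera images.
- switch_box: Power box, fixed to the table: plain grey plastic block 90 (x) x 150 (y) x 40 mm high, with a dark slot in its top that holds a flush slide switch, and a black round stud (18 mm across, 4 mm high, look only) on its top at the ON end, 62 mm from the centre along +y. Origin: centre of its underside, z up. Power box, pedal and turntable swap their three spots. It is yawed up to 0.7 rad either way.
- switch_ridge (a point): Centre of the ridge of the slide switch. The switch is a flush grey plate, 50 x 60 mm, its top 40.5 mm above the table, with one upright ridge across its middle: 44 mm along x, 10 mm thick along y, rising 14 mm above the plate (this point is half-way up it, 47.5 mm above the table). Axes as those of the power box: the switch slides along y, +y towards ON. Only the ridge can be pushed.
- switch (a joint): Travel of the slide switch in m: 0 = OFF, 0.024 = ON (towards the stud, +y of the box). Its detent resists with up to about 3 N at the start; past the middle (0.012) it snaps by itself to the end, and it stays there.
- jog_base: Base of the jog pedal, fixed to the table: grey plastic, 170 (x) x 90 (y) x 26 mm high, carrying the black pedal, which is hinged between two cheeks at its far (+x) end. Origin: centre of its underside, z up; yawed up to 0.5 rad either way.
- jog_pad (a point): Where to press the jog pedal: centre of the top face of the ribbed rubber pad (60 x 60 mm) at the free (-x) end of the pedal, 54 mm above the table when up. It lies 105 mm from the hinge and 40 mm to -x of the base's origin. Fully down the pad has sunk 10.5 mm here. The pedal is sprung: about 4 N here starts it, about 7 N holds it fully down, against a hard stop; it springs up when released.
- jog (a joint): Angle of the jog pedal in rad: 0 = up, 0.10 = fully down.
- turntable_base: Motor base of the turntable, fixed: grey drum 156 mm across and 55 mm high; on it an aluminium disc (150 mm across) that carries a white jug fixed to it, whose top is 166 mm above the table and whose handle sticks out 60 mm from the axis. Not to be touched. Origin: centre of its underside.
- turntable (a joint): Angle in rad by which the turntable has turned since the start (0 at the start, anticlockwise seen from above). It turns at about 0.53 rad/s while the pedal is fully down (slower when only part-way down; the disc tips by some 3 degrees meanwhile) and stops when it is up; four seconds give about 2.1.
- bottle_mid (a point): Bystander: blue paint bottle standing, 56 mm across, 150 mm high; point half-way up. Leave alone.
- tub_mid (a point): Bystander: white primer tub standing, 90 mm across, 85 mm high; point half-way up. Leave alone.
- brush_grip (a point): Bystander: paint brush lying on the table, 200 mm long; point on its handle. Leave alone.
Things that resemble listed ones, but are neither listed nor needed, are in the scene too. Leave any brown or purple look-alike of the jog_base alone.

How it is judged:
On the way, in this order (a step that is already met when the one before it is completed fails the run):
1. the power switch is slid over to ON (value of joint switch above 0.02 m), for 0.2 s.
2. the jog pedal is held down without a break, for at least 3.4 s (value of joint jog above 0.06 rad and value of joint switch above 0.02 m), for 3.4 s.
3. the pedal is let up again with the power still on (value of joint jog below 0.015 rad and value of joint switch above 0.02 m), for 0.1 s.
At the end, for the whole second after the job is handed in: The switch is back at OFF (within 4 mm of its end), the pedal is up, and the turntable has turned between 1.5 and 2.85 rad in all, as four seconds of jogging give (3.4 to about 5 s) (value of joint switch below 0.004 m and value of joint jog below 0.015 rad and value of joint turntable between 1.5 and 2.85 rad); the robot touches nothing.
It fails at once if the pedal is pressed while the power switch is not on (value of joint jog above 0.04 rad and value of joint switch below 0.012 m).
It fails at once if the robot touches the turntable or the jug (contact force between turntable_base and the fingers above 1 N or contact force between turntable_base and the arm above 1 N).
It fails at once if a bystander is moved by more than 30 mm (distance of any of bottle_mid, tub_mid, brush_grip from where it was at the start of the episode above 0.03 m).
It also fails if it takes over 64 s, if anything falls off the work surface, if the arm or the gripper's body presses on something with over 40 N, if the wrist force passes 120 N, or if a joint passes its speed limit or range.

## Working session

There is one attempt and no reset: what is moved stays moved. The work goes in short steps, Python scripts to look and compute and a shell command to move; the robot and the scene stay as the last step left them, time stands still between calls to the robot, and variables do not carry over. Pictures are saved under pics/ and viewed, at most 10 in all, crops included, and the job is handed in when it is done.

```bash
mkdir -p pics; cat > h.py <<'E'
import numpy as np, cv2, pickle
from workcell import get_state, grab_frame, finish_job
def shot(name,fn):
    f=grab_frame(name); cv2.imwrite(f'pics/{fn}.png',f['color'][:,:,::-1]); pickle.dump(f,open(f'pics/{fn}.pkl','wb')); return f
def load(fn): return pickle.load(open(f'pics/{fn}.pkl','rb'))
def unproj(f,px,z):
    p=cv2.undistortPoints(np.array([px],float).reshape(-1,1,2),np.array(f['K']),np.array(f['D'])).reshape(-1,2)
    E=np.array(f['extrinsics']);R,t=E[:3,:3],E[:3,3];c=-R.T@t;out=[]
    for x,y in p:
        d=R.T@np.array([x,-y,-1]); out.append(c+d*(z-c[2])/d[2])
    return np.array(out)
def proj(f,P):
    E=np.array(f['extrinsics']);Q=np.atleast_2d(P)@E[:3,:3].T+E[:3,3];Q=Q*[1,-1,-1]
    return cv2.projectPoints(Q,np.zeros(3),np.zeros(3),np.array(f['K']),np.array(f['D']))[0].reshape(-1,2)
E
python3 - <<'E'
from h import *
shot('top','top0');shot('scene','sc0');s=get_state();print(s)
E
```

```text
{'clock': 0.1, 'joints': array([-1.24478434e+00,  1.16454780e-01,  1.44217455e+00,  3.82691587e-05,
        1.58399350e+00, -3.77943357e-02]), 'joint_vel': array([ 1.32348245e-03,  3.39635648e-06, -1.36122814e-03, -1.91643942e-03,
       -1.26260798e-03, -3.51719920e-05]), 'joint_torque': array([ 2.54243505e-04, -7.33667064e+01, -6.33788109e+01, -3.56153430e-05,
        5.28940916e-03,  2.96234111e-05]), 'ee_pos': array([ 0.24014282, -0.63066852,  0.23063954]), 'tcp_rot': array([ 9.83501014e-01,  1.80901878e-01, -5.50376350e-05, -5.12498350e-04]), 'contact_force': array([ 0.47215354, -0.19847989, -0.6258659 ]), 'ft_torque': array([ 0.00694184, -0.05231551, -0.01343742]), 'grasp_force': 0.0, 'finger_gap': 0.0855219343784771}
```

View pics/top0.png

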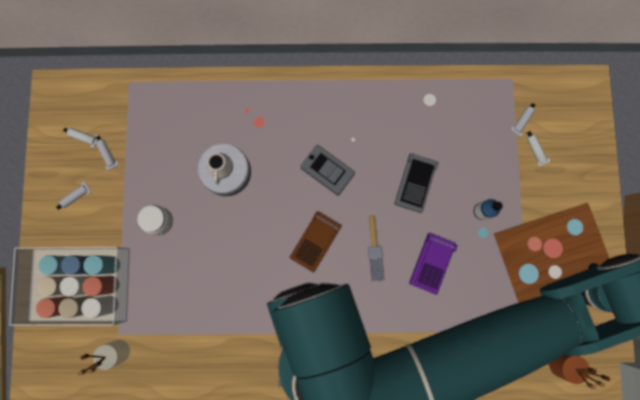

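View pics/sc0.png

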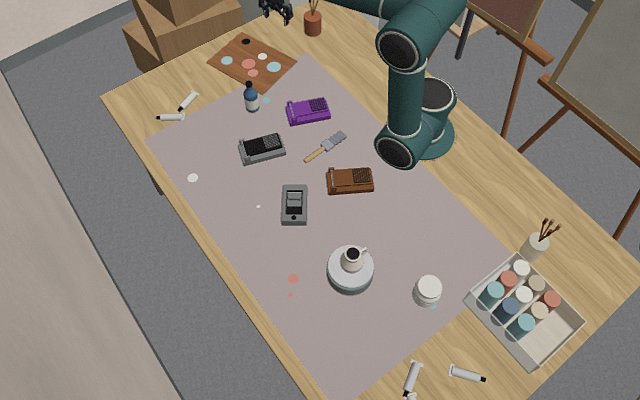

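The top view shows the switch box at about (328,170), with its stud near (311,156). The grey pedal is at (416,183), the turntable at (222,168), and the brown and purple pedals are decoys. I'll enlarge both views.

```bash
python3 - <<'E'
from h import *
f=load('top0');g=load('sc0')
a=cv2.resize(f['color'][135:220,290:450,::-1],None,fx=5,fy=5,interpolation=cv2.INTER_CUBIC)[:, :800]
cv2.imwrite('pics/c1.png',a)
a=cv2.resize(g['color'][120:235,230:390,::-1],None,fx=5,fy=5,interpolation=cv2.INTER_CUBIC)
cv2.imwrite('pics/c2.png',a)
E
```

```text
(no output)
```

View pics/c1.png

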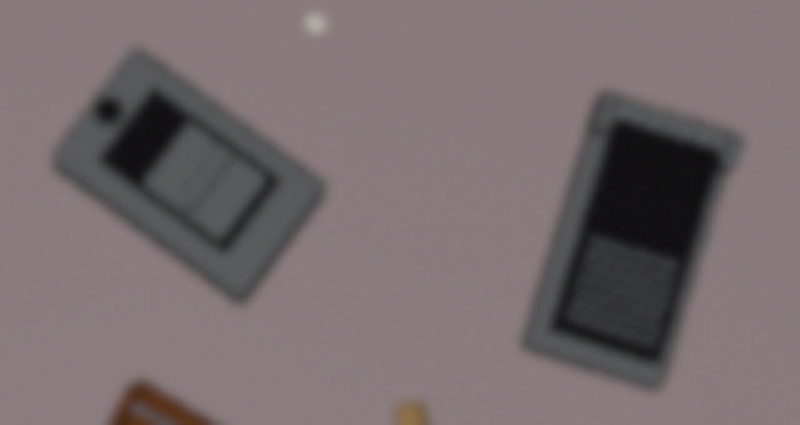

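View pics/c2.png

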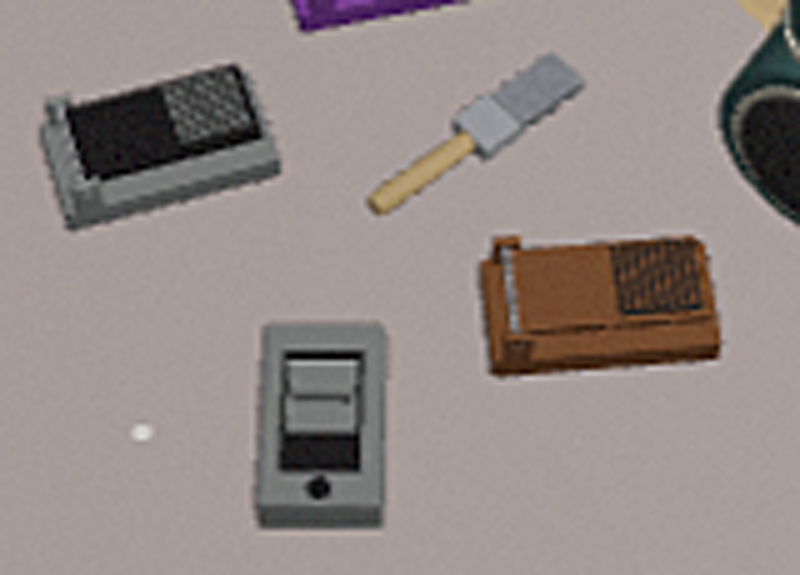

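Crop c1 shows the box top corners at (137,48), (325,190), (242,302) and (55,158), the stud at (108,110), the ridge at about (205,178) and the pad centre at about (624,292). In c2 the stud is at (318,487), the ridge at (318,395) and the pad at (208,102).

```bash
python3 - <<'E'
from h import *
f=load('top0');g=load('sc0')
T=lambda L:np.array(L,float)/5-.4+[290,135]
S=lambda L:np.array(L,float)/5-.4+[230,120]
c=unproj(f,T([(137,48),(325,190),(242,302),(55,158)]),.04);print(c,np.linalg.norm(np.roll(c,-1,0)-c,axis=1),c.mean(0))
d=c[0]+c[3]-c[1]-c[2];print('dir+y',d/np.linalg.norm(d),'yaw',np.arctan2(-d[0],d[1]))
print('stud',unproj(f,T([(108,110)]),.044),unproj(g,S([(318,487)]),.044))
print('ridge',unproj(f,T([(205,178)]),.054),unproj(g,S([(318,392)]),.054))
p=unproj(f,T([(592,234),(681,260),(655,350),(566,320)]),.054);print(p,p.mean(0),unproj(g,S([(208,102)]),.054),np.linalg.norm(np.roll(p,-1,0)-p,axis=1))
print('pad hinge end',unproj(f,T([(620,120),(722,152)]),.054))
print('table pts',unproj(f,[(222,168),(372,217),(376,280),(488,209),(152,221)],.05))
# wrist cam check
E
```

```text
[[ 0.67422958  0.01490792  0.04      ]
 [ 0.58358252 -0.09992425  0.04      ]
 [ 0.51451382 -0.04779365  0.04      ]
 [ 0.60529269  0.06609813  0.04      ]] [0.14629872 0.08653372 0.14564389 0.08586461] [ 0.59440465 -0.01667796  0.04      ]
dir+y [0.62144554 0.78345736 0.        ] yaw -0.6705864346928002
stud [[0.63427533 0.03313799 0.044     ]] [[0.63505434 0.03135867 0.044     ]]
ridge [[ 0.58914198 -0.02583738  0.054     ]] [[ 0.59399182 -0.02575424  0.054     ]]
[[ 0.5521906  -0.26092969  0.054     ]
 [ 0.53564547 -0.31460339  0.054     ]
 [ 0.48071687 -0.29669524  0.054     ]
 [ 0.49956634 -0.24335301  0.054     ]] [ 0.51702982 -0.27889533  0.054     ] [[ 0.51412566 -0.28196639  0.054     ]] [0.0561659  0.05777415 0.05657469 0.055482  ]
pad hinge end [[ 0.62278866 -0.28055803  0.054     ]
 [ 0.60225207 -0.34238506  0.054     ]]
table pts [[ 0.60020918  0.30651495  0.05      ]
 [ 0.44499502 -0.14908376  0.05      ]
 [ 0.25693852 -0.1565365   0.05      ]
 [ 0.4656179  -0.50230335  0.05      ]
 [ 0.43942984  0.51621578  0.05      ]]
```

Both views agree: the box centre is about (0.594,-0.017) and +y points along (0.62,0.78). The ridge at OFF is about (0.588,-0.026) and the pad about (0.516,-0.280). I'll travel high with the fingers shut and the tool x axis turned along the slide direction (+30.8° about z).

```bash
python3 -m pendant '[[[0.04,0.07,0],[0,0,0.02],1],[[0.08,0.15,0],[0,0,0.04],1],[[0.13,0.22,0],[0,0,0.06],1],[[0.17,0.3,0],[0,0,0.08],1],[[0.21,0.37,0],[0,0,0.1],1],[[0.26,0.45,0],[0,0,0.12],1],[[0.3,0.53,0],[0,0,0.14],1],[[0.34,0.6,0],[0,0,0.16],1],[[0.38,0.67,0],[0,0,0.171],1],[[0.41,0.73,0],[0,0,0.171],1]]' 30
python3 -m pendant '[[[0.04,0.07,0],[0,0,0],1],[[0.08,0.15,0],[0,0,0],1],[[0.13,0.22,0],[0,0,0],1],[[0.17,0.3,0],[0,0,0],1],[[0.21,0.37,0],[0,0,0],1],[[0.26,0.45,-0.02],[0,0,0],1],[[0.3,0.53,-0.06],[0,0,0],1],[[0.34,0.6,-0.12],[0,0,0],1],[[0.38,0.68,-0.2],[0,0,0],1],[[0.416,0.726,-0.28],[0,0,0],1]]'
python3 - <<'E'
from h import *
shot('wrist','w1');s=get_state();print(s['ee_pos'],s['tcp_rot'],s['contact_force'],s['finger_gap'],s['clock'])
E
```

```text
clock: 1.35
ee_pos: [0.4046, -0.3377, 0.231]
tcp_rot: [0.9, 0.436, -0.0, -0.0]
contact_force: [0.2, -0.8, -0.5]
finger_gap: 0.0004
grasp_force: 0.0
clock: 2.6
ee_pos: [0.5709, -0.047, 0.1182]
tcp_rot: [0.9, 0.436, 0.0, -0.0]
contact_force: [-0.2, -1.1, -0.2]
finger_gap: -0.0001
grasp_force: 0.0
[ 0.5703608  -0.04548922  0.11341354] [ 0.8999373   0.43601242 -0.00181966 -0.00164644] [-1.96817458  1.79554877 -6.04879392] 0.00027561078396344486 2.65
```

View pics/w1.png

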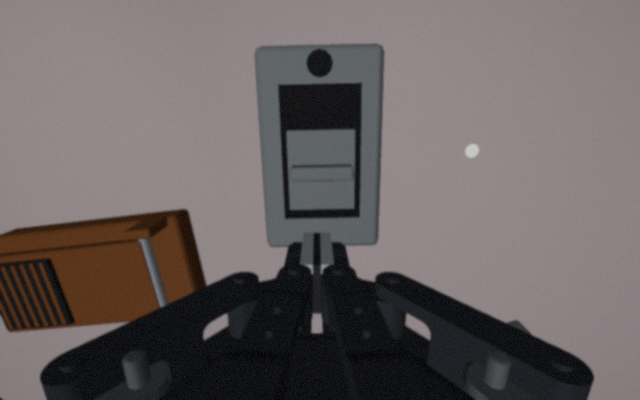

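The wrist view shows the box square to the tool, with the ridge at about (321,172) and the stud at (319,63). The finger is on the OFF side and in line.

```bash
python3 - <<'E'
from h import *
f=load('w1');print(unproj(f,[(321,171)],.0545),unproj(f,[(319,63)],.044))
E
python3 -m pendant '[[[0,0,-0.02],[0,0,0],1],[[0,0,-0.05],[0,0,0],1],[[0,0,-0.08],[0,0,0],1],[[0,0,-0.11],[0,0,0],1],[[0,0,-0.13],[0,0,0],1],[[0,0,-0.15],[0,0,0],1],[[0,0,-0.165],[0,0,0],1],[[0,0,-0.175],[0,0,0],1],[[0,0,-0.18],[0,0,0],1],[[0,0,-0.18],[0,0,0],1]]'
```

```text
[[ 0.59168678 -0.02510317  0.0545    ]] [[0.63478859 0.03184344 0.044     ]]
clock: 3.9
ee_pos: [0.5706, -0.0484, 0.0473]
tcp_rot: [0.9, 0.435, 0.0, -0.0]
contact_force: [-0.2, -0.3, 0.2]
finger_gap: 0.0001
grasp_force: 0.0
```

```bash
python3 -m pendant '[[[0.008,0.01,0],[0,0,0],1],[[0.016,0.02,0],[0,0,0],1],[[0.023,0.029,0],[0,0,0],1],[[0.03,0.037,0],[0,0,0],1],[[0.036,0.045,0],[0,0,0],1],[[0.042,0.053,0],[0,0,0],1],[[0.048,0.06,0],[0,0,0],1],[[0.053,0.067,0],[0,0,0],1],[[0.056,0.07,0],[0,0,0],1],[[0.056,0.07,0],[0,0,0],1]]'
python3 - <<'E'
from h import *
shot('wrist','w2')
E
```

```text
clock: 5.15
ee_pos: [0.593, -0.0204, 0.0473]
tcp_rot: [0.9, 0.435, -0.0, 0.0]
contact_force: [-0.3, -0.3, 0.1]
finger_gap: -0.0001
grasp_force: 0.0
```

View pics/w2.png

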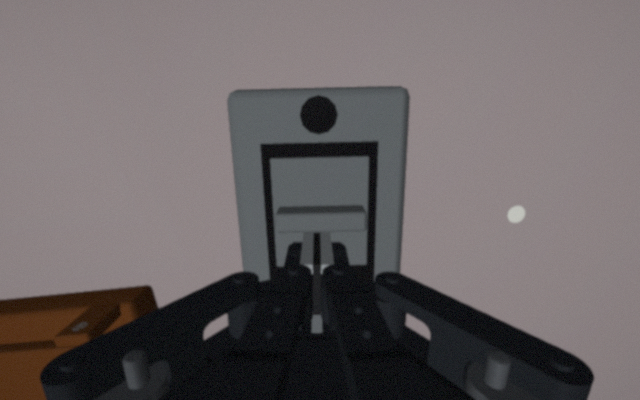

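The switch has snapped: the plate's dark gap at the stud end (y about 150) is now only a thin edge, and the ridge is at (321,212). I'll check its position, then lift and go to the pedal.

```bash
python3 - <<'E'
from h import *
f=load('w2');r=unproj(f,[(321,212)],.0545)[0];b=unproj(f,[(319,114)],.044)[0];d=np.array([.621,.783,0]);print(r,b,(r-b)@d, 'ON expects',.012-.062)
E
python3 -m pendant '[[[-0.01,-0.012,0.03],[0,0,0],1],[[-0.01,-0.012,0.08],[0,0,0],1],[[-0.012,-0.05,0.12],[0,0,0],1],[[-0.03,-0.14,0.15],[0,0,0],1],[[-0.06,-0.25,0.16],[0,0,0],1],[[-0.1,-0.36,0.16],[0,0,0],1],[[-0.13,-0.46,0.16],[0,0,0],1],[[-0.16,-0.55,0.16],[0,0,0],1],[[-0.18,-0.62,0.16],[0,0,0],1],[[-0.193,-0.65,0.16],[0,0,0],1]]'
python3 - <<'E'
from h import *
shot('wrist','w3');s=get_state();print(s['ee_pos'],s['contact_force'])
E
```

```text
[ 0.60860044 -0.00354966  0.0545    ] [0.63563666 0.03218306 0.044     ] -0.044768213475828225 ON expects -0.05
clock: 6.45
ee_pos: [0.5151, -0.2824, 0.1124]
tcp_rot: [0.901, 0.435, 0.0, 0.0]
contact_force: [0.5, -0.0, 0.1]
finger_gap: -0.0002
grasp_force: 0.0
[ 0.51488461 -0.28274703  0.11217133] [-0.51734878 -1.27299724 -0.86310853]
```

View pics/w3.png

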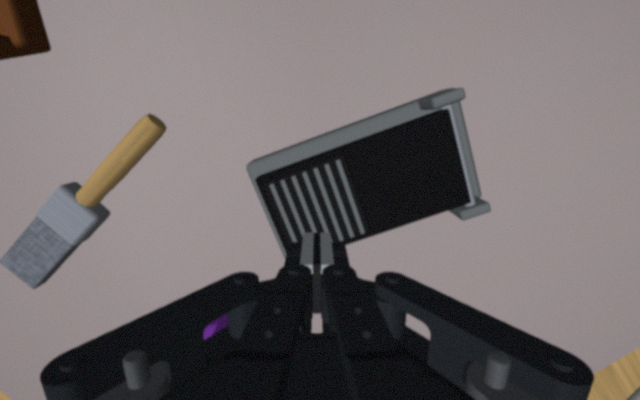

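The wrist view shows the ribbed pad with corners at about (272,183), (340,160), (364,235) and (296,242+), so its centre is near (318,206).

```bash
python3 - <<'E'
from h import *
f=load('w3');print(unproj(f,[(318,206),(272,183),(340,160),(364,235)],.054),proj(f,[[.516,-.280,.054]]))
E
```

```text
[[ 0.5196714  -0.2779813   0.054     ]
 [ 0.50520652 -0.24553419  0.054     ]
 [ 0.55119989 -0.26192432  0.054     ]
 [ 0.53205425 -0.31555376  0.054     ]] [[315.68232576 211.27976512]]
```

```bash
python3 -m pendant '[[[0.003,0.005,-0.02],[0,0,0],1],[[0.004,0.006,-0.04],[0,0,0],1],[[0.004,0.006,-0.06],[0,0,0],1],[[0.004,0.006,-0.08],[0,0,0],1],[[0.004,0.006,-0.1],[0,0,0],1],[[0.004,0.006,-0.115],[0,0,0],1],[[0.004,0.006,-0.125],[0,0,0],1],[[0.004,0.006,-0.132],[0,0,0],1],[[0.004,0.006,-0.137],[0,0,0],1],[[0.004,0.006,-0.137],[0,0,0],1]]'
python3 -m pendant '[[[0,0,-0.015],[0,0,0],1],[[0,0,-0.027],[0,0,0],1],[[0,0,-0.036],[0,0,0],1],[[0,0,-0.036],[0,0,0],1],[[0,0,-0.036],[0,0,0],1],[[0,0,-0.036],[0,0,0],1],[[0,0,-0.036],[0,0,0],1],[[0,0,-0.036],[0,0,0],1],[[0,0,-0.036],[0,0,0],1],[[0,0,-0.036],[0,0,0],1]]'
```

```text
clock: 7.75
ee_pos: [0.5174, -0.278, 0.0565]
tcp_rot: [0.9, 0.435, 0.0, -0.0]
contact_force: [0.2, -0.8, 1.1]
finger_gap: -0.0002
grasp_force: 0.0
clock: 9.0
ee_pos: [0.5178, -0.2784, 0.0435]
tcp_rot: [0.9, 0.435, 0.0, 0.001]
contact_force: [-6.6, 2.9, 17.3]
finger_gap: -0.0001
grasp_force: 9.3
```

Force is 17 N at z 0.0435, so the pedal is at its stop. I'll hold it there, then release.

```bash
for i in 1; do :; done
python3 -m pendant '[[[0,0,0],[0,0,0],1],[[0,0,0],[0,0,0],1],[[0,0,0],[0,0,0],1],[[0,0,0],[0,0,0],1],[[0,0,0],[0,0,0],1],[[0,0,0],[0,0,0],1],[[0,0,0],[0,0,0],1],[[0,0,0],[0,0,0],1],[[0,0,0],[0,0,0],1],[[0,0,0],[0,0,0],1]]'
python3 -m pendant '[[[0,0,0],[0,0,0],1],[[0,0,0],[0,0,0],1],[[0,0,0],[0,0,0],1],[[0,0,0],[0,0,0],1],[[0,0,0],[0,0,0],1],[[0,0,0],[0,0,0],1],[[0,0,0],[0,0,0],1],[[0,0,0],[0,0,0],1],[[0,0,0],[0,0,0],1],[[0,0,0],[0,0,0],1]]'
python3 -m pendant '[[[0,0,0],[0,0,0],1],[[0,0,0],[0,0,0],1],[[0,0,0],[0,0,0],1],[[0,0,0],[0,0,0],1],[[0,0,0.03],[0,0,0],1],[[0,0,0.08],[0,0,0],1],[[0,0,0.13],[0,0,0],1],[[0,0,0.18],[0,0,0],1],[[0,0,0.2],[0,0,0],1],[[0,0,0.2],[0,0,0],1]]'
python3 - <<'E'
from h import *
s=get_state();print(s['ee_pos'],s['clock']);shot('top','t1')
E
```

```text
clock: 10.25
ee_pos: [0.5178, -0.2784, 0.0435]
tcp_rot: [0.9, 0.435, 0.0, 0.001]
contact_force: [-6.5, 2.2, 18.0]
finger_gap: 0.0001
grasp_force: 9.3
clock: 11.5
ee_pos: [0.5178, -0.2783, 0.0435]
tcp_rot: [0.9, 0.435, 0.0, 0.001]
contact_force: [-7.2, 2.7, 19.3]
finger_gap: -0.0002
grasp_force: 9.3
clock: 12.75
ee_pos: [0.5175, -0.2781, 0.1226]
tcp_rot: [0.9, 0.435, 0.0, 0.0]
contact_force: [-0.2, -0.1, -1.5]
finger_gap: 0.0
grasp_force: 0.0
[ 0.51750393 -0.27811738  0.12261875] 12.75
```

```bash
python3 - <<'E'
from h import *
a,b=[cv2.resize(load(n)['color'][135:205,185:260,::-1],None,fx=5,fy=5,interpolation=cv2.INTER_CUBIC) for n in('top0','t1')]
cv2.imwrite('pics/tt.png',np.hstack([a,b]))
E
python3 -m pendant '[[[0.02,0.05,0],[0,0,0],1],[[0.05,0.13,0],[0,0,0],1],[[0.08,0.23,0],[0,0,0],1],[[0.12,0.34,0],[0,0,0],1],[[0.16,0.45,0],[0,0,0],1],[[0.2,0.56,0],[0,0,0],1],[[0.23,0.65,0],[0,0,0],1],[[0.25,0.71,0],[0,0,0],1],[[0.262,0.733,0],[0,0,0],1],[[0.262,0.733,0],[0,0,0],1]]'
python3 -m pendant '[[[0,0,-0.02],[0,0,0],1],[[0,0,-0.05],[0,0,0],1],[[0,0,-0.08],[0,0,0],1],[[0,0,-0.11],[0,0,0],1],[[0,0,-0.13],[0,0,0],1],[[0,0,-0.15],[0,0,0],1],[[0,0,-0.165],[0,0,0],1],[[0,0,-0.175],[0,0,0],1],[[0,0,-0.185],[0,0,0],1],[[0,0,-0.188],[0,0,0],1]]'
```

```text
clock: 14.05
ee_pos: [0.6221, 0.0157, 0.1216]
tcp_rot: [0.9, 0.436, -0.0, -0.0]
contact_force: [0.2, -0.2, 0.7]
finger_gap: 0.0002
grasp_force: 0.0
clock: 15.3
ee_pos: [0.6221, 0.0152, 0.0467]
tcp_rot: [0.9, 0.435, -0.0, -0.0]
contact_force: [-0.3, -0.4, -1.4]
finger_gap: -0.0002
grasp_force: 0.0
```

View pics/tt.png

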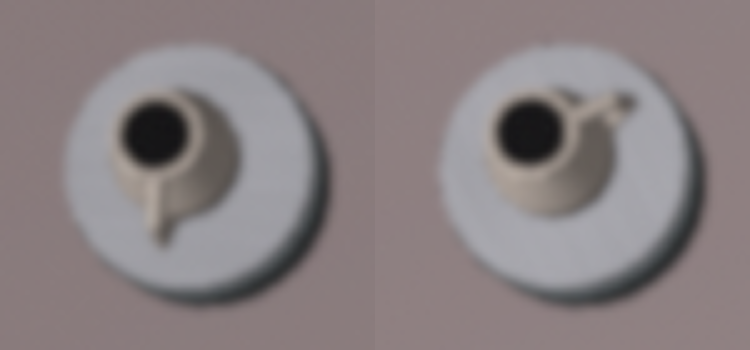

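The handle swung from pointing down, (158,240), to up-right, (625,103). That is about 2 rad anticlockwise, as wanted. Next I'll slide the switch back to OFF and lift.

```bash
python3 -m pendant '[[[-0.008,-0.01,0],[0,0,0],1],[[-0.016,-0.02,0],[0,0,0],1],[[-0.023,-0.029,0],[0,0,0],1],[[-0.03,-0.037,0],[0,0,0],1],[[-0.036,-0.045,0],[0,0,0],1],[[-0.042,-0.053,0],[0,0,0],1],[[-0.048,-0.06,0],[0,0,0],1],[[-0.053,-0.067,0],[0,0,0],1],[[-0.056,-0.07,0],[0,0,0],1],[[-0.056,-0.07,0],[0,0,0],1]]'
python3 -m pendant '[[[0.008,0.01,0],[0,0,0],1],[[0.012,0.015,0.02],[0,0,0],1],[[0.012,0.015,0.06],[0,0,0],1],[[0.012,0.015,0.1],[0,0,0],1],[[0,0,0.14],[0,0,0],1],[[-0.05,-0.05,0.18],[0,0,0],1],[[-0.09,-0.1,0.2],[0,0,0],1],[[-0.12,-0.12,0.2],[0,0,0],1],[[-0.12,-0.12,0.2],[0,0,0],1],[[-0.12,-0.12,0.2],[0,0,0],1]]'
python3 - <<'E'
from h import *
f=shot('wrist','w4')
print(get_state()['contact_force'])
E
```

```text
clock: 16.55
ee_pos: [0.5997, -0.0129, 0.0469]
tcp_rot: [0.9, 0.435, -0.0, -0.0]
contact_force: [-0.2, -0.6, -0.1]
finger_gap: -0.0001
grasp_force: 0.0
clock: 17.8
ee_pos: [0.5519, -0.0605, 0.1267]
tcp_rot: [0.9, 0.435, -0.0, -0.0]
contact_force: [-0.7, 0.1, 0.4]
finger_gap: 0.0003
grasp_force: 0.0
[ 0.7473072   0.84289201 -0.4021995 ]
```

View pics/w4.png

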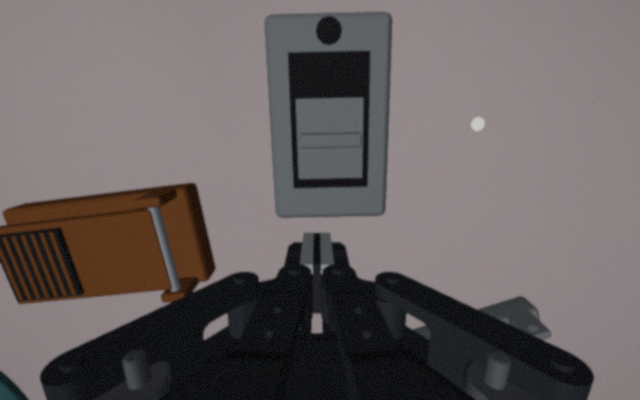

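The switch plate is back at the OFF end: the wide dark gap is on the stud side at (329,73), with only a thin edge at (329,183), the same as at the start. The arm is clear.

```bash
python3 -c "
from workcell import finish_job; print(finish_job())"
```

```text
the job is handed in; nothing more can be done
None
```

The job is handed in, with no verdict returned: I slid the switch to ON, held the pedal down for about four seconds and let it up, which turned the jug by roughly 2 rad, then slid the switch back to OFF and left the arm clear.

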